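# Change over a sprung stud-welding jig

### The arm

A 6-joint arm with a two-finger parallel gripper is mounted at the origin on the work surface. World frame = base frame: x ahead of the robot, y to its left, z up, the work surface at z = 0. Lengths are in mm, angles in rad, forces in N, time in s.
With the tool pointing down it reaches from about 350 to 975 mm from the base axis. Payload 7.1 kg.
Tool frame: the origin (TCP) lies midway between the tips of the shut fingers; the grasp point (between the pads) lies 19 mm behind it (ctrl.grip_point_offset is the distance from the TCP to the grasp point, in mm); z points along the fingers, y is the line along which they close (so a half turn about z gives the same grasp; the last joint's range is limited). The gripper opens to 88 mm and grips with 3 to 60 N. Pads are 20 mm wide; open, the fingers measure 115 mm over their backs; the gripper's body (75 mm by 178 mm) begins 61 mm behind the grasp point.
Start: joints at [-1.142, 0.423, 1.63, -0, 1.089, -0.019], TCP at [270.629, -563.351, 222.675] pointing down, gripper open.
Joint ranges: [-3, 3], [-0.9, 2.11], [0.09, 2.58], [-1.31, 4.45], [0.11, 2.69], [-2.54, 2.54]. Speed limits (rad/s): [2.39, 2.39, 3.01, 3.14, 3.14, 3.14].

### API

Orientations are given as a rotation vector (axis times angle).
In Python, from workcell import get_obs, optics, close_job, spotter, ctrl gives the robot as it stands. The module is installed in compiled form; this text tells all that it offers.
- The arm moves only by the tool move_arm, never from a script. Its argument "rows" is a list of rows, each a list of 5 numbers: the shift along the tool's x, y, z in cm, then the turn about the tool's z in degrees, then the opening in per cent of the stroke, from 0 (shut) to 100 (fully open). A call has 1 to 10 rows; each row shifts and turns the commanded pose from where the row before left it, along the tool's axes as they then stand; what a row does not reach is not made up. A row lasts 1/8 s, in which the tool goes at most 62.5 mm and 10.7 degrees, less where a joint would pass 70% of its speed; a pose out of reach is approached as far as the arm can. A call with a gripper value outside its range is refused whole. The fingers move at their own pace and stop on an object; the grip force is fixed at half the most. Time passes only in rows, so rows that do not move let the fingers close. It gives the time, the measured TCP pose, the force, the opening and the grip force at its end, in the units of the state.
- get_obs(): the state, without advancing time (a new reading comes with each control period).
- optics.get_image(name): name is "scene" or "side" or "wrist"; returns the picture (420x560x3 uint8, blue, green, red); there is no depth.
- optics.calibration(name): a dict with "camera_matrix" (3x3 intrinsics, pixels), "distortion" ([k1, k2, p1, p2, k3] as OpenCV has them; the pictures are not rectified), "xyz" and "orientation" of the camera in the world. Camera axes: x right, y down, z forward; pixel columns grow to the right and rows downward; lengths in mm; the calibration is good to about 2 mm. A picture is of the moment at which its call begins: read the wrist's pose just before it. calibration takes no time and is no camera call; for the wrist camera it gives the pose at the moment of the call.
- close_job(): hands the job in; it is judged then, once.
Trained networks look in the newest picture that a camera, given by its name, has taken for a name from the list of things; names that differ only in an ending like _2 or _b are one class to them, and where a whole thing is asked for, a point or a joint stands for the part that bears it (a point fixed in the world has none). Each returns a list of dicts, best first, with "conf" (0 to 1); they miss things now and then, are a little off and sometimes report something else, mostly with a low value. They report only what shows in the picture. A call takes as long as a camera call. They do not tell look-alikes from the thing itself.
- spotter.find_in(camera, label): "point" ([column, row] in pixels, amid what is visible of it).
- spotter.regions_of(camera, label): "region" (420x560 bool, what is visible of it) and "point" ([column, row] in pixels, amid what is visible of it).
The state is a dict: "t": time; "qpos": joint angles; "qvel": joint speeds; "joint_torque": joint torques, N m; "ee_pos": TCP position; "orientation": TCP orientation; "ft_force": force on the tool from outside, world axes, zero at the start; "moment": the same for the moment, N m; "width": finger opening in mm; "grasp_force": force on a finger pad.
Only numpy, scipy, OpenCV 4.12 (cv2) and the standard library are available. Lean on these libraries where they do the work, as an engineer would, in place of code of your own. Each camera call takes 0.05 s, during which the arm holds its last target. There are 200 camera calls.

### The job

Change over the sprung welding jig for the next batch: lift the finished blocks, those with a stud standing on them, out of the jig and put them into the blue crate. Tip each loose block lying on the bench over, a quarter turn at a time, until its bored face is up, and load it into a bay of its own, pushing the sprung jaw back so that the block drops in behind the stop rail and sits flat on the base plate, clamped between rail and jaw. Leave the tools and other things on the bench where they are.

Things in the scene. Friction and masses are not known exactly. Their poses are not given: they have to be found in the camera images.
- raw0: loose machined aluminium block on the bench, 56 x 56 x 50 mm, about 0.42 kg, may be absent. Origin at its middle; its own +z axis points out of the bored face (56 x 56 mm: round counterbore of 34 mm diameter in the middle and a small hole near each corner), which is 25 mm from the origin; the five other faces are plain. It starts with the bored face sideways
- raw1: loose machined aluminium block on the bench, 56 x 56 x 50 mm, about 0.42 kg, may be absent. Origin at its middle; its own +z axis points out of the bored face (56 x 56 mm: round counterbore of 34 mm diameter in the middle and a small hole near each corner), which is 25 mm from the origin; the five other faces are plain. It starts with the bored face underneath
- raw2: loose machined aluminium block on the bench, 56 x 56 x 50 mm, about 0.42 kg, may be absent. Origin at its middle; its own +z axis points out of the bored face (56 x 56 mm: round counterbore of 34 mm diameter in the middle and a small hole near each corner), which is 25 mm from the origin; the five other faces are plain. It starts with the bored face sideways
- done0: finished block, may be absent: the same 56 x 56 x 50 mm aluminium block, about 0.42 kg, origin at its middle, bored face (+z) up, with a 10 mm dia. steel stud standing 20 mm high in the middle of that face; starts clamped in bay 0
- done1: finished block, may be absent: the same 56 x 56 x 50 mm aluminium block, about 0.42 kg, origin at its middle, bored face (+z) up, with a 10 mm dia. steel stud standing 20 mm high in the middle of that face; starts clamped in bay 1
- done2: finished block, may be absent: the same 56 x 56 x 50 mm aluminium block, about 0.42 kg, origin at its middle, bored face (+z) up, with a 10 mm dia. steel stud standing 20 mm high in the middle of that face; starts clamped in bay 2
- jig: three-bay jig bolted to the bench. Origin on the bench, midway along the row of bays; x points from the stop rail to the jaws, y along the row, z up. Base plate 12 mm thick, x from -75 to 115 mm, 340 mm along y. Stop rail along all bays: 12 mm thick, top 14 mm above the plate, stop face at x = -28 mm. Spring housing behind the jaws: x from 70 to 96 mm, top 52 mm above the bench
- bay0 (a point): point on top of the base plate, below the middle of a block seated in bay 0 (its face against the stop rail); the bays lie 110 mm apart along the jig's y, bay 0 at the lowest y; axes as the jig's
- jaw0 (a joint): how far the jaw of bay 0 is pushed back, in m: 0 sprung out (bay empty), 0.007 with a block seated, 0.022 at most; its spring pushes with about 5.6 N at 0 and 0.7 N more per mm
- bay1 (a point): point on top of the base plate, below the middle of a block seated in bay 1 (its face against the stop rail); the bays lie 110 mm apart along the jig's y, bay 0 at the lowest y; axes as the jig's
- jaw1 (a joint): how far the jaw of bay 1 is pushed back, in m: 0 sprung out (bay empty), 0.007 with a block seated, 0.022 at most; its spring pushes with about 5.6 N at 0 and 0.7 N more per mm
- bay2 (a point): point on top of the base plate, below the middle of a block seated in bay 2 (its face against the stop rail); the bays lie 110 mm apart along the jig's y, bay 0 at the lowest y; axes as the jig's
- jaw2 (a joint): how far the jaw of bay 2 is pushed back, in m: 0 sprung out (bay empty), 0.007 with a block seated, 0.022 at most; its spring pushes with about 5.6 N at 0 and 0.7 N more per mm
- jaw0_face (a point): middle of the face of bay 0's sprung steel jaw; the jaw is an upright square plate 36 mm wide, top 40 mm above the base plate (52 mm above the bench). Sprung out, its face is at jig x = +21 mm (49 mm from the stop face); it slides back along jig +x. A block held just above the low rail can push it back and then be lowered in behind the rail
- jaw1_face (a point): middle of the face of bay 1's sprung steel jaw; the jaw is an upright square plate 36 mm wide, top 40 mm above the base plate (52 mm above the bench). Sprung out, its face is at jig x = +21 mm (49 mm from the stop face); it slides back along jig +x. A block held just above the low rail can push it back and then be lowered in behind the rail
- jaw2_face (a point): middle of the face of bay 2's sprung steel jaw; the jaw is an upright square plate 36 mm wide, top 40 mm above the base plate (52 mm above the bench). Sprung out, its face is at jig x = +21 mm (49 mm from the stop face); it slides back along jig +x. A block held just above the low rail can push it back and then be lowered in behind the rail
- crate_in (a point): middle of the inner floor of the blue open crate, fixed on the bench: 300 mm (its x) x 200 mm (its y) outside, walls 5 mm, rim 80 mm above the bench, this point 5 mm above the bench; axes as the crate's
- hammer: hammer, about 300 mm long, under 35 mm high, bystander lying on the bench; handle towards its -x, head at about +115 mm along its x
- brush: hand brush, about 200 mm long along its x, under 35 mm high, bystander
- wrench: wrench, about 180 mm long along its x, 8 mm thick, bystander
- spray: spray can, 60 mm dia., 160 mm tall, bystander standing on the bench; origin at its foot
- square: steel L-shaped square, 12 mm thick, arms about 120 and 100 mm, bystander
- puck: dark steel disc magnet, 44 mm dia., 30 mm tall, bystander
- angle: 100 mm offcut of 40 mm steel angle, bystander
Not all that is in view belongs to the job. What is shaped like the raw1 but purple is not meant. Leave any yellow look-alike of the raw2 alone.

How it is judged (in metres and radians):
At the end, for the whole second after the job is handed in: every loose block present stands in a bay with its bored face up (within about 4 degrees), its middle within 6 mm of the bay's, down on the base plate (within 4 mm) and at rest; every finished block present lies inside the crate, at rest ((horizontal distance between raw0 and bay0 below 0.006 m or horizontal distance between raw0 and bay1 below 0.006 m or horizontal distance between raw0 and bay2 below 0.006 m) and z of raw0 in the frame of jig between 0.033 and 0.041 m and angle between each of raw0, raw1, raw2's own z axis and vertical below 0.08 rad and linear speed of each of raw0, raw1, raw2, done0, done1, done2 below 0.02 m/s and (horizontal distance between raw1 and bay0 below 0.006 m or horizontal distance between raw1 and bay1 below 0.006 m or horizontal distance between raw1 and bay2 below 0.006 m) and z of raw1 in the frame of jig between 0.033 and 0.041 m and (horizontal distance between raw2 and bay0 below 0.006 m or horizontal distance between raw2 and bay1 below 0.006 m or horizontal distance between raw2 and bay2 below 0.006 m) and z of raw2 in the frame of jig between 0.033 and 0.041 m and x of done0 in the frame of crate_in between -0.13 and 0.13 m and y of done0 in the frame of crate_in between -0.08 and 0.08 m and z of done0 in the frame of crate_in between 0.015 and 0.06 m and x of done1 in the frame of crate_in between -0.13 and 0.13 m and y of done1 in the frame of crate_in between -0.08 and 0.08 m and z of done1 in the frame of crate_in between 0.015 and 0.06 m and x of done2 in the frame of crate_in between -0.13 and 0.13 m and y of done2 in the frame of crate_in between -0.08 and 0.08 m and z of done2 in the frame of crate_in between 0.015 and 0.06 m); the robot touches nothing.
It fails at once if a tool or other bystander is shifted by more than 50 mm (distance of any of hammer, brush, wrench, spray, square, puck, angle from where it was at the start of the episode above 0.05 m).
Of raw0, raw1, raw2 only 2 to 3 are there at a start; the rules pass over those that are not, and their reading is None.
Of done0, done1, done2 only 2 to 3 are there at a start; the rules pass over those that are not, and their reading is None.
At some moment in a run one of raw0, raw1, raw2 may be knocked a few centimetres aside while the robot is not near it.
Once in a run the grip may slacken for a moment while it holds something.
It also fails if it takes over 210 s, if anything falls off the work surface, if the arm or the gripper's body presses on something with over 40 N, if the wrist force passes 120 N, or if a joint passes its speed limit or range.

## Working session

There is one attempt and no reset: what is moved stays moved. The work goes in short steps, Python scripts to look and compute and a tool call to move; the robot and the scene stay as the last step left them, time stands still between calls to the robot, and variables do not carry over. Pictures are saved under pics/ and viewed, at most 14 in all, crops included, and the job is handed in when it is done.

Besides the shell and the picture viewer there is one more tool, called by a JSON object that holds its "name" and its "arguments". move_arm: Moves the arm, as the interface text tells. Its arguments: {"type":"object","properties":{"rows":{"type":"array","items":{"type":"array","items":{"type":"number"}}}},"required":["rows"]}

```bash
mkdir -p pics; cat > h.py <<'E'
import numpy as np, cv2
from scipy.spatial.transform import Rotation as R
from workcell import get_obs, optics, close_job, spotter, ctrl
def cal(n):
    c=optics.calibration(n); return np.array(c["camera_matrix"],float),np.array(c["distortion"],float),np.array(c["xyz"],float),R.from_rotvec(c["orientation"]).as_matrix()
def toz(n,px,z,c=None):
    K,D,p,M=c or cal(n)
    u=cv2.undistortPoints(np.array(px,float).reshape(-1,1,2),K,D).reshape(-1,2)
    d=np.c_[u,np.ones(len(u))]@M.T
    return p+d*((z-p[2])/d[:,2])[:,None]
def proj(n,P,c=None):
    K,D,p,M=c or cal(n)
    P=np.atleast_2d(P).astype(float)
    return cv2.projectPoints((P-p)@M,np.zeros(3),np.zeros(3),K,D)[0].reshape(-1,2)
E
python3 - <<'E'
from h import *
o=get_obs(); print({k:np.round(v,3) for k,v in o.items()}); print(ctrl.grip_point_offset)
a=optics.get_image("scene");b=optics.get_image("side");w=optics.get_image("wrist")
cv2.imwrite("pics/scene0.png",a);cv2.imwrite("pics/side0.png",b);cv2.imwrite("pics/w0.png",w)
for n in("scene","side","wrist"):
    c=optics.calibration(n);print(n,np.round(c["xyz"]),np.round(R.from_rotvec(c["orientation"]).as_matrix(),2).tolist(),np.round(c["camera_matrix"]).tolist())
for n in ("scene","side"):
  for l in ["raw0","raw1","raw2","done0","done1","done2","jig","jaw0_face","crate_in","hammer","brush","wrench","spray","square","puck","angle"]:
    print(n,l,[(round(r["conf"],2),np.round(r["point"]).tolist()) for r in spotter.find_in(n,l)][:6])
E
```

```text
{'t': np.float64(0.0), 'qpos': array([-1.142,  0.424,  1.631, -0.   ,  1.089, -0.019]), 'qvel': array([-0.001, -0.002,  0.001,  0.   , -0.002,  0.   ]), 'joint_torque': array([-2.0000e-03, -5.4464e+01, -2.7366e+01,  6.4000e-02,  2.3000e-02,
       -0.0000e+00]), 'ee_pos': array([ 270.396, -562.871,  221.913]), 'orientation': array([-3.062e+00, -6.970e-01,  1.000e-03]), 'ft_force': array([-0.84 ,  0.224, -0.074]), 'moment': array([-0.013, -0.009, -0.025]), 'grasp_force': np.float64(0.0), 'width': np.float64(87.886)}
18.700000000000003
scene [1013.  462. 1002.] [[-0.62, 0.63, -0.46], [0.78, 0.5, -0.38], [-0.01, -0.59, -0.8]] [[389.0, 0.0, 287.0], [0.0, 389.0, 212.0], [0.0, 0.0, 1.0]]
side [171. 804. 854.] [[-0.92, -0.28, 0.28], [-0.4, 0.63, -0.66], [0.0, -0.72, -0.69]] [[448.0, 0.0, 273.0], [0.0, 448.0, 216.0], [0.0, 0.0, 1.0]]
wrist [ 336. -531.  384.] [[0.43, -0.87, -0.24], [-0.9, -0.42, -0.11], [-0.0, 0.27, -0.96]] [[347.0, 0.0, 270.0], [0.0, 347.0, 209.0], [0.0, 0.0, 1.0]]
scene raw0 [(0.77, [330.0, 226.0]), (0.69, [412.0, 212.0]), (0.68, [310.0, 190.0]), (0.63, [225.0, 220.0])]
sc
[... 1560 characters left out ...]
 180.0]), (0.35, [308.0, 292.0])]
side done2 [(0.79, [223.0, 223.0]), (0.64, [174.0, 281.0]), (0.58, [202.0, 247.0]), (0.47, [216.0, 180.0]), (0.35, [308.0, 292.0])]
side jig [(0.81, [192.0, 265.0]), (0.34, [330.0, 131.0])]
side jaw0_face [(0.57, [210.0, 218.0]), (0.49, [191.0, 261.0]), (0.36, [213.0, 179.0])]
side crate_in [(0.68, [175.0, 280.0]), (0.67, [329.0, 130.0])]
side hammer [(0.73, [159.0, 370.0]), (0.65, [213.0, 178.0])]
side brush [(0.91, [387.0, 171.0]), (0.18, [329.0, 128.0])]
side wrench [(0.61, [158.0, 370.0])]
side spray [(0.55, [254.0, 335.0]), (0.45, [194.0, 261.0])]
side square [(0.95, [374.0, 193.0])]
side puck [(0.68, [342.0, 174.0])]
side angle [(0.79, [312.0, 290.0])]
```

View pics/scene0.png

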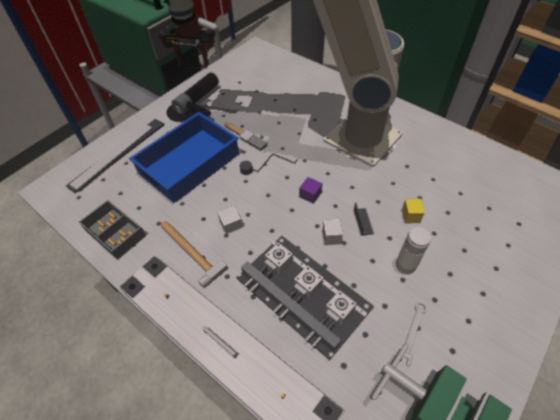

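View pics/side0.png

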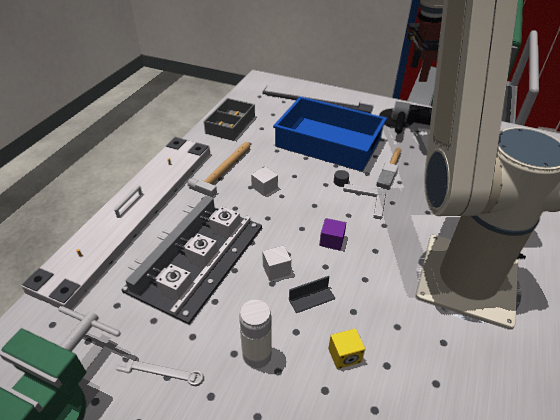

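The scene view shows three studded blocks in the jig at about (279,257), (311,277) and (341,302). Two bare aluminium blocks lie loose at (231,218) and (333,230). The purple block (311,189) and yellow block (413,211) are look-alikes. The side view shows the same loose blocks at (265,180) and (276,263). Next I enlarge these to see which way the bores face.

```bash
python3 - <<'E'
from h import *
a=cv2.imread("pics/scene0.png");b=cv2.imread("pics/side0.png")
def crop(im,x,y,w,h,W,H): return cv2.resize(im[y:y+h,x:x+w],(W,H),interpolation=cv2.INTER_CUBIC)
top=np.hstack([crop(a,206,195,50,50,200,200),crop(a,308,205,50,50,200,200),crop(b,240,155,50,50,200,200),crop(b,250,238,50,50,200,200)])
bot=np.hstack([crop(a,230,225,160,140,440,385),crop(b,115,190,160,140,360,385)])
cv2.imwrite("pics/c1.png",np.vstack([top,bot]))
for n,pts,z in(("scene",[[231,216],[333,228]],28),("side",[[265,178],[276,260]],28)): print(n,np.round(toz(n,pts,z)).tolist())
for n,l in(("scene","crate_in"),("side","crate_in")):
    pass
# studs and crate rim corners in scene/side
print("bays", np.round(toz("scene",[[279,254],[309,278],[341,303]],62)).tolist(), np.round(toz("side",[[225,215],[201,243],[173,276]],62)).tolist())
E
```

```text
scene [[579.0, -121.0, 28.0], [422.0, 153.0, 28.0]]
side [[593.0, -125.0, 28.0], [441.0, 151.0, 28.0]]
bays [[607.0, 95.0, 62.0], [615.0, 205.0, 62.0], [621.0, 312.0, 62.0]] [[608.0, 91.0, 62.0], [615.0, 201.0, 62.0], [623.0, 314.0, 62.0]]
```

View pics/c1.png

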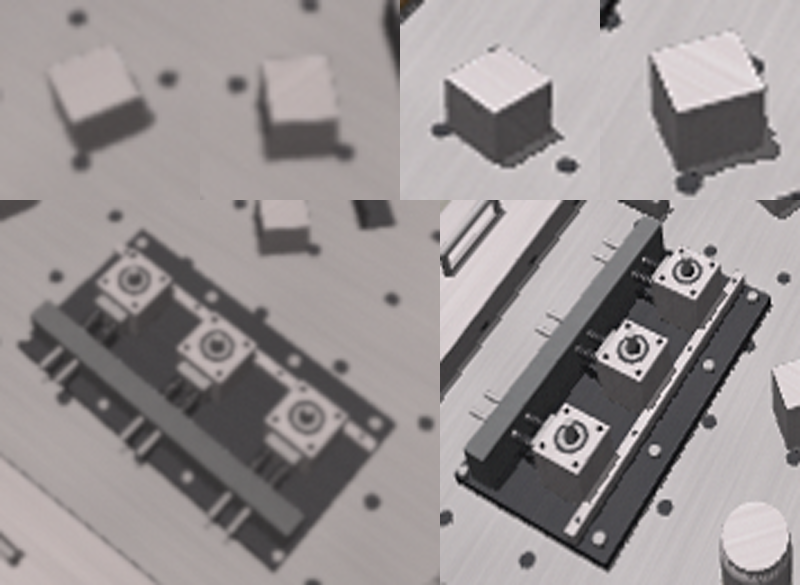

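Neither loose block shows a bore from these two views, so each bore is underneath or on the hidden −y side. I'll check with the wrist camera and measure the crate at the same time.

```bash
cat >> h.py <<'E'
def yaw(o=None):
    M=R.from_rotvec((o or get_obs())["orientation"]).as_matrix(); return np.degrees(np.arctan2(M[1,0],M[0,0]))
def plan(target=None,alpha=None,n=None,grip=100,frm=None):
    """rows from current TCP to target (mm world), tool-x heading alpha(deg); uniform"""
    o=get_obs(); p=np.array(o["ee_pos"] if frm is None else frm[:3],float); a=yaw(o) if frm is None else frm[3]
    t=np.array(target,float); da=0 if alpha is None else (alpha-a+180)%360-180
    d=t-p
    n=n or int(max(np.ceil(np.linalg.norm(d)/55),np.ceil(abs(da)/10),1))
    rows=[]
    for i in range(n):
        th=np.radians(a+da*i/n)
        w=d/n; x=w[0]*np.cos(th)+w[1]*np.sin(th); y=w[0]*np.sin(th)-w[1]*np.cos(th)
        rows.append([round(x/10,2),round(y/10,2),round(-w[2]/10,2),round(-da/n,2),grip])
    print(n,"rows, turn",round(-da,1)); [print(r) for r in rows]
E
python3 - <<'E'
from h import *
for n in("scene","side"):
    im=cv2.imread(f"pics/{n}0.png").astype(int)
    m=((im[:,:,0]>im[:,:,2]+50)&(im[:,:,0]>im[:,:,1]+30)).astype(np.uint8)
    k,l,s,c=cv2.connectedComponentsWithStats(m)
    cand=[i for i in range(1,k) if c[i][1]>80 and c[i][0]>100 and c[i][0]<450]; i=max(cand,key=lambda i:s[i][4])
    ys,xs=np.where(l==i); P=toz(n,np.c_[xs,ys],80)[:,:2].astype(np.float32)
    # far edges are at rim; use hull
    h=cv2.convexHull(P); print(n,s[i].tolist(),cv2.minAreaRect(h)); e=cv2.approxPolyDP(h,15,True).reshape(-1,2); print(np.round(e).tolist())
print(yaw())
plan([660,-250,222],-60)
E
```

```text
scene [130, 112, 108, 78, 2726] ((491.9724426269531, -414.95025634765625), (215.0832977294922, 315.1775817871094), 87.11961364746094)
[[653.0, -321.0], [345.0, -306.0], [330.0, -506.0], [635.0, -526.0]]
side [273, 96, 114, 75, 4020] ((488.7772216796875, -367.740478515625), (311.13763427734375, 322.64520263671875), 87.8078842163086)
[[600.0, -222.0], [335.0, -207.0], [334.0, -514.0], [640.0, -528.0], [652.0, -320.0]]
25.657311328714773
10 rows, turn 85.7
[np.float64(4.87), np.float64(-1.14), np.float64(0.01), np.float64(8.57), 100]
[np.float64(4.64), np.float64(-1.85), np.float64(0.01), np.float64(8.57), 100]
[np.float64(4.32), np.float64(-2.52), np.float64(0.01), np.float64(8.57), 100]
[np.float64(3.89), np.float64(-3.14), np.float64(0.01), np.float64(8.57), 100]
[np.float64(3.38), np.float64(-3.68), np.float64(0.01), np.float64(8.57), 100]
[np.float64(2.8), np.float64(-4.14), np.float64(0.01), np.float64(8.57), 100]
[np.float64(2.15), np.float64(-4.51), np.float64(0.01), np.float64(8.57), 100]
[np.float64(1.45), np.float64(-4.78), np.float64(0.01), np.float64(8.57), 100]
[np.float64(0.72), np.float64(-4.95), np.float64(0.01), np.float64(8.57), 100]
[np.float64(-0.02), np.float64(-5.0), np.float64(0.01), np.float64(8.57), 100]
```

{"name": "move_arm", "arguments": {"rows": [[4.9,-1.1,0,8.5,100],[4.6,-1.8,0,8.5,100],[4.3,-2.5,0,8.5,100],[3.9,-3.1,0,8.5,100],[3.4,-3.7,0,8.5,100],[2.8,-4.1,0,8.5,100],[2.1,-4.5,0,8.5,100],[1.5,-4.8,0,8.5,100],[0.7,-4.9,0,8.5,100],[0,-5,0,8.5,100]]}}

```text
t: 3.0
ee_pos: [659.6, -248.9, 222.7]
orientation: [2.726, -1.562, 0.0]
ft_force: [0.6, -0.3, -0.6]
width: 87.4
grasp_force: 0.0
```

```bash
python3 - <<'E'
from h import *
o=get_obs();print(np.round(o["ee_pos"],1),yaw(o),o["t"],np.round(o["qpos"],2))
w=optics.get_image("wrist");cv2.imwrite("pics/w1.png",w);np.save("w1cal.npy",np.array(cal("wrist"),dtype=object),allow_pickle=True)
for l in("raw0",):
    r=spotter.regions_of("wrist",l);print([(round(x["conf"],2),np.round(x["point"]).tolist()) for x in r]); print(np.round(toz("wrist",[x["point"] for x in r],30)).tolist())
# next: view B from -y side: alpha=-106 -> 
print("to B");plan([432-60+20,152+0,222],-110)
E
```

```text
[ 659.6 -248.9  222.7] -59.61980364464941 3.0 [-0.38  0.54  1.44 -0.    1.16  2.23]
[(0.87, [261.0, 301.0])]
[[602.0, -123.0, 30.0]]
to B
9 rows, turn 50.7
[np.float64(-5.34), np.float64(0.31), np.float64(0.01), np.float64(5.64), 100]
[np.float64(-5.28), np.float64(0.84), np.float64(0.01), np.float64(5.64), 100]
[np.float64(-5.17), np.float64(1.35), np.float64(0.01), np.float64(5.64), 100]
[np.float64(-5.02), np.float64(1.85), np.float64(0.01), np.float64(5.64), 100]
[np.float64(-4.81), np.float64(2.34), np.float64(0.01), np.float64(5.64), 100]
[np.float64(-4.56), np.float64(2.8), np.float64(0.01), np.float64(5.64), 100]
[np.float64(-4.26), np.float64(3.23), np.float64(0.01), np.float64(5.64), 100]
[np.float64(-3.92), np.float64(3.63), np.float64(0.01), np.float64(5.64), 100]
[np.float64(-3.55), np.float64(4.0), np.float64(0.01), np.float64(5.64), 100]
```

View pics/w1.png

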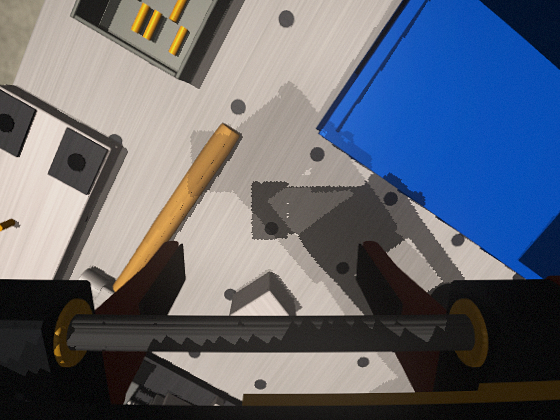

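The gripper hides block A in this view (it shows at about (265,300)). The useful viewing area is above row 280, so I'll look sideways with the tool heading at 0°.

```bash
python3 - <<'E'
from h import *
plan([548,-313,222],0,6)
plan([394,-38,222],0,frm=[548,-313,222,0])
E
```

```text
6 rows, turn -59.3
[np.float64(-0.02), np.float64(2.19), np.float64(0.01), np.float64(-9.88), 100]
[np.float64(-0.39), np.float64(2.16), np.float64(0.01), np.float64(-9.88), 100]
[np.float64(-0.76), np.float64(2.06), np.float64(0.01), np.float64(-9.88), 100]
[np.float64(-1.1), np.float64(1.9), np.float64(0.01), np.float64(-9.88), 100]
[np.float64(-1.41), np.float64(1.68), np.float64(0.01), np.float64(-9.88), 100]
[np.float64(-1.68), np.float64(1.41), np.float64(0.01), np.float64(-9.88), 100]
6 rows, turn 0
[np.float64(-2.57), np.float64(-4.58), np.float64(-0.0), 0.0, 100]
[np.float64(-2.57), np.float64(-4.58), np.float64(-0.0), 0.0, 100]
[np.float64(-2.57), np.float64(-4.58), np.float64(-0.0), 0.0, 100]
[np.float64(-2.57), np.float64(-4.58), np.float64(-0.0), 0.0, 100]
[np.float64(-2.57), np.float64(-4.58), np.float64(-0.0), 0.0, 100]
[np.float64(-2.57), np.float64(-4.58), np.float64(-0.0), 0.0, 100]
```

{"name": "move_arm", "arguments": {"rows": [[0,2.2,0,-9.9,100],[-0.4,2.2,0,-9.9,100],[-0.8,2.1,0,-9.9,100],[-1.1,1.9,0,-9.9,100],[-1.4,1.7,0,-9.9,100],[-1.7,1.4,0,-9.9,100]]}}

```text
t: 3.85
ee_pos: [542.2, -317.7, 222.7]
orientation: [3.141, 0.012, -0.001]
ft_force: [1.0, 0.3, -0.6]
width: 87.8
grasp_force: 0.0
```

```bash
python3 - <<'E'
from h import *
w=optics.get_image("wrist");cv2.imwrite("pics/w2.png",w)
o=get_obs();print(np.round(o["ee_pos"],1),yaw(o)); print(proj("wrist",[[586,-123,28]]))
E
```

```text
[ 540.1 -318.7  222.5] 0.8021020186824774
[[ 81.16377237 138.73687859]]
```

{"name": "move_arm", "arguments": {"rows": [[-2.6,-4.6,0,0,100],[-2.6,-4.6,0,0,100],[-2.6,-4.6,0,0,100],[-2.6,-4.6,0,0,100],[-2.6,-4.6,0,0,100],[-2.6,-4.6,0,0,100]]}}

```text
t: 4.65
ee_pos: [386.4, -40.0, 222.9]
orientation: [3.142, -0.003, 0.001]
ft_force: [-0.6, 0.0, 0.1]
width: 88.0
grasp_force: 0.0
```

```bash
python3 - <<'E'
from h import *
w=optics.get_image("wrist");cv2.imwrite("pics/w3.png",w)
o=get_obs();print(np.round(o["ee_pos"],1),yaw(o)); print(proj("wrist",[[432,152,28]]))
a=cv2.imread("pics/w2.png");cv2.imwrite("pics/w23.png",cv2.resize(np.hstack([a[:300,:350],w[:300,:350]]),(800,343)))
E
```

```text
[382.1 -36.6 222. ] -0.058564645768534374
[[ 87.36707304 137.28456533]]
```

View pics/w23.png

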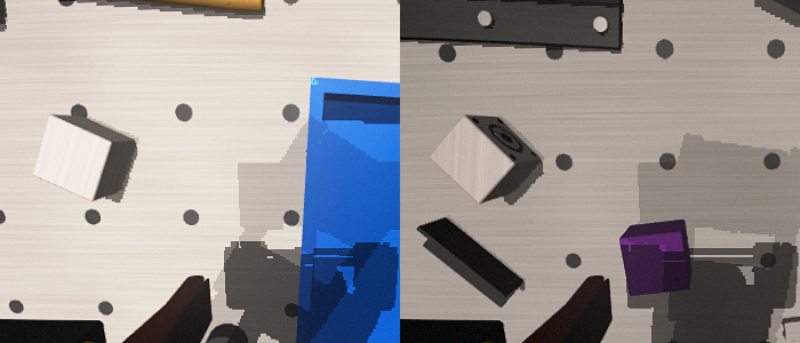

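Left crop (block A): the −y and +x sides are plain, and the +y and −x sides were plain in the side view, so its bore is underneath. A is raw1. Right crop (block B): the bore shows on the face pointing +x/−y, so it is a sideways block. The purple block at (655,260) is the look-alike. Now the poses.

```bash
python3 - <<'E'
from h import *
K,D,p,M=cal("wrist"); c2=(K,D,p+np.array([540.1-382.1,-318.7+36.6,.5]),M)  # approx: yaw diff .86deg
th=np.radians(0.86);Rz=np.array([[np.cos(th),-np.sin(th),0],[np.sin(th),np.cos(th),0],[0,0,1]])
o=get_obs();c2=(K,D,np.array([540.1,-318.7,222.5])+Rz@(p-o["ee_pos"]),Rz@M)
def fit(pts,im):
    g=cv2.cvtColor(im,cv2.COLOR_BGR2GRAY)
    return pts
for nm,pts,z,c in(("A",[[47,100],[98,125],[83,175],[30,152]],50,c2),("B",[[26,137],[71,177],[100,144],[55,100]],56,(K,D,p,M))):
    q=toz("",pts,z,c)[:,:2]; e=np.roll(q,-1,0)-q
    print(nm,np.round(q).tolist(),"c",np.round(q.mean(0),1),"len",np.round(np.linalg.norm(e,axis=1),1),"ang",np.round(np.degrees(np.arctan2(e[:,1],e[:,0])),1))
print("plate corner",toz("",[[195,43]],12,(K,D,p,M)))
E
```

```text
A [[623.0, -106.0], [600.0, -152.0], [552.0, -132.0], [574.0, -81.0]] c [ 587.5 -117.7] len [52.2 52.7 55.5 54.8] ang [-116.2  156.8   66.1  -26.7]
B [[435.0, 197.0], [396.0, 159.0], [427.0, 126.0], [468.0, 163.0]] c [431.6 161.3] len [54.7 45.6 55.4 47.6] ang [-135.3  -46.4   42.7  134.4]
plate corner [[522.52412318  39.48776313  12.        ]]
```

```bash
python3 - <<'E'
from h import *
plan([580,203,222],-4)
E
```

```text
6 rows, turn 3.9
[np.float64(3.29), np.float64(-4.0), np.float64(0.0), np.float64(0.66), 100]
[np.float64(3.25), np.float64(-4.03), np.float64(0.0), np.float64(0.66), 100]
[np.float64(3.2), np.float64(-4.07), np.float64(0.0), np.float64(0.66), 100]
[np.float64(3.15), np.float64(-4.11), np.float64(0.0), np.float64(0.66), 100]
[np.float64(3.11), np.float64(-4.14), np.float64(0.0), np.float64(0.66), 100]
[np.float64(3.06), np.float64(-4.18), np.float64(0.0), np.float64(0.66), 100]
```

{"name": "move_arm", "arguments": {"rows": [[3.3,-4,0,0.7,100],[3.2,-4,0,0.7,100],[3.2,-4.1,0,0.7,100],[3.2,-4.1,0,0.7,100],[3.1,-4.1,0,0.6,100],[3.1,-4.2,0,0.6,100],[0,0,0,0,100]]}}

```text
t: 5.58
ee_pos: [587.2, 200.5, 222.4]
orientation: [-3.139, 0.107, -0.002]
ft_force: [-0.8, -0.4, 0.2]
width: 87.4
grasp_force: 0.0
```

```bash
python3 - <<'E'
from h import *
o=get_obs();c=cal("wrist");w=optics.get_image("wrist");cv2.imwrite("pics/w4.png",w)
print(np.round(o["ee_pos"],1),yaw(o),o["t"])
# overlay predicted jig outline
def J(P,o=(614.5,203),th=-3.9):
    t=np.radians(th);P=np.atleast_2d(P).astype(float);return np.c_[o[0]+P[:,0]*np.cos(t)-P[:,1]*np.sin(t),o[1]+P[:,0]*np.sin(t)+P[:,1]*np.cos(t),P[:,2]]
v=cv2.resize(w,(800,600),interpolation=cv2.INTER_CUBIC)
for y in(-110,0,110):
  for P in [(0,y,62)]:
    q=proj("",J(P),c)[0]*800/560;cv2.drawMarker(v,tuple(int(i) for i in q),(0,0,255),0,12,1)
q=proj("",J([(-75,-170,12),(115,-170,12),(115,170,12),(-75,170,12)]),c)*800/560
cv2.polylines(v,[q.astype(int)],True,(0,255,0),1)
cv2.imwrite("pics/w4v.png",v)
E
```

```text
[587.2 200.5 222.4] -3.9111179563409504 5.575
```

View pics/w4v.png

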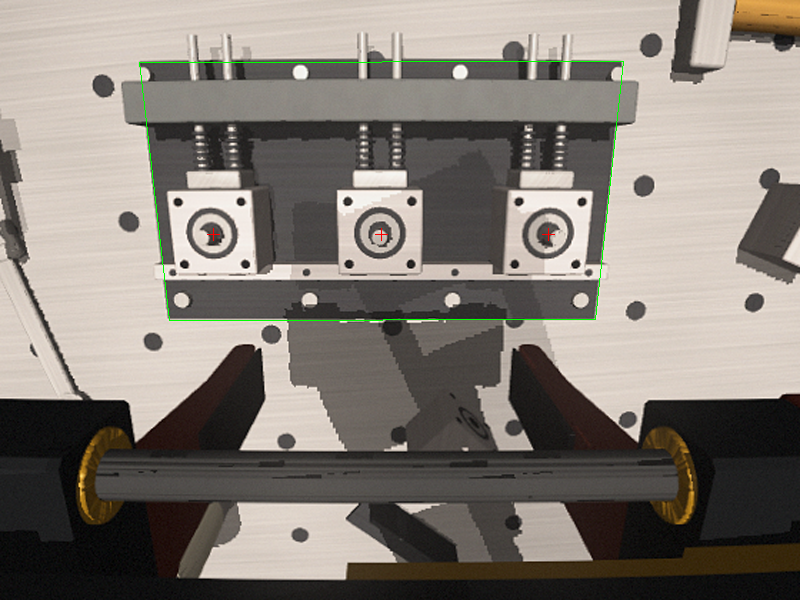

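The predicted outline and bay centres match the picture closely, so the jig is at (614.5, 203) with yaw −3.9°. All three bays hold studded blocks, with bay 2 at (212,233), bay 1 at (380,235) and bay 0 at (548,233). I'll unload bay 0 first.

{"name": "move_arm", "arguments": {"rows": [[1.4,5.3,0,0,100],[1.3,5.3,0,0,100],[0,0,5,0,100],[0,0,5,0,100],[0,0,5,0,100],[0,0,4.6,0,100],[0,0,0,0,100],[0,0,0,0,30],[0,0,0,0,30],[0,0,0,0,30]]}}

```text
t: 6.88
ee_pos: [606.2, 90.9, 28.5]
orientation: [-3.139, 0.108, -0.005]
ft_force: [-0.3, 9.7, 7.2]
width: 61.5
grasp_force: 6.7
```

{"name": "move_arm", "arguments": {"rows": [[0,0,0,0,30],[0,0,0,0,30]]}}

```text
t: 7.12
ee_pos: [606.3, 92.6, 28.6]
orientation: [-3.137, 0.109, -0.005]
ft_force: [-1.5, 8.1, 7.1]
width: 55.8
grasp_force: 30.0
```

{"name": "move_arm", "arguments": {"rows": [[0,0,-3,0,30],[0,0,-4,0,30],[0,0,-4.5,0,30],[0,5,0,0,30],[0,5.2,0,0,30],[0,5.2,0,0,30],[0,5.2,0,0,30],[0.1,5.2,0,0,30],[0.1,5.2,0,0,30],[0.1,5.2,0,0,30]]}}

```text
t: 8.38
ee_pos: [582.5, -272.1, 141.8]
orientation: [-3.139, 0.108, 0.001]
ft_force: [1.0, 0.7, -4.8]
width: 55.6
grasp_force: 30.0
```

{"name": "move_arm", "arguments": {"rows": [[0,5.2,0,0,30],[0,5.1,0,0,30],[0,4.9,0,0,30],[0,0,0,0,30]]}}

```text
t: 8.88
ee_pos: [571.7, -425.8, 141.6]
orientation: [3.138, -0.114, 0.001]
ft_force: [0.8, 0.5, -4.5]
width: 55.8
grasp_force: 30.0
```

{"name": "move_arm", "arguments": {"rows": [[0,0,4,0,30],[0,0,4,0,30],[0,0,3,0,30],[0,0,0.8,0,30],[0,0,0,0,30],[0,0,0,0,100],[0,0,0,0,100],[0,0,0,0,100],[0,0,-6,0,100],[0,0,-6,0,100]]}}

```text
t: 10.12
ee_pos: [572.4, -422.1, 144.5]
orientation: [-3.139, 0.108, 0.002]
ft_force: [0.2, 0.6, 0.4]
width: 88.2
grasp_force: 0.0
```

```bash
python3 - <<'E'
from h import *
print("spray foot",toz("side",[[257,356]],0),toz("scene",[[407,268]],0))
for l in ("hammer","angle","wrench"): 
  pass
c=np.array([[312,291]]);print("angle",toz("side",c,10))
E
```

```text
spray foot [[383.19697367 385.57227884   0.        ]] [[387.75875697 392.64276423   0.        ]]
angle [[332.93663247 189.85529832  10.        ]]
```

{"name": "move_arm", "arguments": {"rows": [[0,-5.2,0,0,100],[-0.1,-5.2,0,0,100],[0,-5.2,0,0,100],[0,-5.3,0,0,100],[0,-5.3,0,0,100],[0,-5.3,0,0,100],[0,-5.3,0,0,100],[0,-5.3,0,0,100],[0,-5.3,0,0,100],[0,-5.3,0,0,100]]}}

```text
t: 11.38
ee_pos: [608.3, 105.2, 144.3]
orientation: [-3.14, 0.108, -0.002]
ft_force: [0.2, -0.2, 0.7]
width: 88.0
grasp_force: 0.0
```

{"name": "move_arm", "arguments": {"rows": [[0,-4.9,0,0,100],[0,-4.9,0,0,100],[0,0,4,0,100],[0,0,4,0,100],[0,0,3.7,0,100],[0,0,0,0,30],[0,0,0,0,30],[0,0,0,0,30],[0,0,0,0,30],[0,0,0,0,30]]}}

```text
t: 12.62
ee_pos: [616.2, 202.7, 28.8]
orientation: [-3.137, 0.108, -0.006]
ft_force: [-0.5, 5.5, 3.2]
width: 55.7
grasp_force: 30.0
```

{"name": "move_arm", "arguments": {"rows": [[0,0,-3,0,30],[0,0,-4,0,30],[0,0,-4.7,0,30],[0,5,0,0,30],[-0.1,5.2,0,0,30],[-0.1,5.2,0,0,30],[-0.1,5.2,0,0,30],[-0.1,5.2,0,0,30],[-0.1,5.2,0,0,30],[-0.1,5.2,0,0,30]]}}

```text
t: 13.88
ee_pos: [583.2, -161.2, 144.2]
orientation: [3.14, -0.108, 0.0]
ft_force: [0.8, 0.5, -4.9]
width: 55.5
grasp_force: 30.0
```

{"name": "move_arm", "arguments": {"rows": [[-1.5,5.2,0,0,30],[-1.5,5.2,0,0,30],[-1.5,5.2,0,0,30],[-1.4,5.2,0,0,30],[-1.4,5.2,0,0,30],[0,0,0,0,30],[0,0,4,0,30],[0,0,4,0,30],[0,0,3.2,0,30],[0,0,0.8,0,30]]}}

```text
t: 15.12
ee_pos: [491.9, -411.5, 22.0]
orientation: [-3.136, 0.107, 0.006]
ft_force: [-7.9, 16.9, 34.8]
width: 56.1
grasp_force: 30.0
```

{"name": "move_arm", "arguments": {"rows": [[0,0,0,0,100],[0,0,0,0,100],[0,0,0,0,100],[0,0,-6,0,100],[0,0,-6,0,100],[1.4,-5.3,0,0,100],[1.4,-5.3,0,0,100],[1.4,-5.3,0,0,100],[1.4,-5.3,0,0,100],[1.4,-5.3,0,0,100]]}}

```text
t: 16.38
ee_pos: [582.1, -152.8, 144.7]
orientation: [3.139, -0.108, 0.003]
ft_force: [0.1, -0.5, -0.1]
width: 87.9
grasp_force: 0.0
```

{"name": "move_arm", "arguments": {"rows": [[0.1,-5.2,0,0,100],[0.1,-5.2,0,0,100],[0.1,-5.2,0,0,100],[0.1,-5.2,0,0,100],[0.1,-5.2,0,0,100],[0.1,-5.2,0,0,100],[0.1,-5.2,0,0,100],[0.1,-5.2,0,0,100],[0.1,-5.1,0,0,100],[0,0,0,0,100]]}}

```text
t: 17.62
ee_pos: [622.5, 314.6, 144.5]
orientation: [-3.138, 0.102, -0.003]
ft_force: [0.2, -1.7, 0.8]
width: 87.7
grasp_force: 0.0
```

{"name": "move_arm", "arguments": {"rows": [[0,0,4,0,100],[0,0,4,0,100],[0,0,3.7,0,100],[0,0,0,0,30],[0,0,0,0,30],[0,0,0,0,30],[0,0,0,0,30],[0,0,-3,0,30],[0,0,-4,0,30],[0,0,-4.7,0,30]]}}

```text
t: 18.88
ee_pos: [621.2, 310.5, 144.0]
orientation: [3.138, -0.108, -0.004]
ft_force: [1.4, 0.0, -4.1]
width: 56.0
grasp_force: 30.0
```

{"name": "move_arm", "arguments": {"rows": [[-1.1,5.2,0,0,30],[-1.1,5.2,0,0,30],[-1.1,5.2,0,0,30],[-1.1,5.2,0,0,30],[-1.1,5.2,0,0,30],[-1.1,5.2,0,0,30],[-1.1,5.2,0,0,30],[-1.1,5.2,0,0,30],[-1.2,5.3,0,0,30],[-1.2,5.3,0,0,30]]}}

```text
t: 20.12
ee_pos: [473.9, -203.6, 144.3]
orientation: [3.139, -0.108, 0.001]
ft_force: [0.1, -0.5, -4.4]
width: 56.1
grasp_force: 30.0
```

{"name": "move_arm", "arguments": {"rows": [[-1.2,5.3,0,0,30],[-1.2,5.3,0,0,30],[-1.2,5.3,0,0,30],[-1.2,5.2,0,0,30],[0,0,0,0,30],[0,0,4,0,30],[0,0,4,0,30],[0,0,3.2,0,30],[0,0,0.6,0,30],[0,0,0,0,30]]}}

```text
t: 21.38
ee_pos: [412.6, -409.0, 26.2]
orientation: [-3.14, 0.107, -0.0]
ft_force: [0.5, 0.6, -4.4]
width: 55.5
grasp_force: 30.0
```

{"name": "move_arm", "arguments": {"rows": [[0,0,0,0,100],[0,0,0,0,100],[0,0,0,0,100],[0,0,-6,0,100],[0,0,-6,0,100],[0,0,-3,0,100]]}}

```text
t: 22.12
ee_pos: [413.3, -410.4, 179.5]
orientation: [3.136, -0.108, 0.006]
ft_force: [0.5, -0.4, -0.0]
width: 88.0
grasp_force: 0.0
```

All three finished blocks are in the crate at t=22 s. Before the grasp I check the loose blocks again.

```bash
python3 - <<'E'
from h import *
for n in("scene","side"):
    im=optics.get_image(n);cv2.imwrite(f"pics/{n}1.png",im)
    for l in("raw0","done0"):print(n,l,[(round(r["conf"],2),np.round(r["point"]).tolist()) for r in spotter.find_in(n,l)])
a=cv2.imread("pics/scene1.png")[90:300,120:400];b=cv2.imread("pics/side1.png")[90:300,110:400]
cv2.imwrite("pics/c2.png",np.vstack([cv2.resize(a,(400,300)),cv2.resize(b,(400,300))]))
plan([587-60,-119,200],-25)
E
```

```text
scene raw0 [(0.82, [332.0, 231.0]), (0.72, [230.0, 217.0]), (0.67, [412.0, 209.0]), (0.66, [311.0, 190.0])]
scene done0 [(0.72, [203.0, 143.0]), (0.67, [168.0, 169.0]), (0.61, [186.0, 157.0])]
side raw0 [(0.88, [349.0, 348.0]), (0.69, [276.0, 263.0]), (0.64, [264.0, 183.0]), (0.55, [330.0, 234.0]), (0.54, [213.0, 222.0]), (0.39, [164.0, 276.0])]
side done0 [(0.88, [353.0, 135.0]), (0.78, [306.0, 124.0]), (0.78, [333.0, 130.0]), (0.29, [213.0, 220.0])]
6 rows, turn 21.1
[np.float64(1.59), np.float64(-4.95), np.float64(-0.43), np.float64(3.51), 100]
[np.float64(1.28), np.float64(-5.03), np.float64(-0.43), np.float64(3.51), 100]
[np.float64(0.97), np.float64(-5.1), np.float64(-0.43), np.float64(3.51), 100]
[np.float64(0.66), np.float64(-5.15), np.float64(-0.43), np.float64(3.51), 100]
[np.float64(0.34), np.float64(-5.18), np.float64(-0.43), np.float64(3.51), 100]
[np.float64(0.02), np.float64(-5.2), np.float64(-0.43), np.float64(3.51), 100]
```

View pics/c2.png

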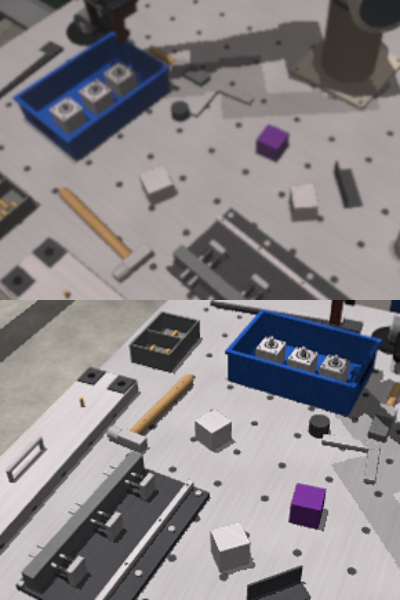

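Three studded blocks stand upright in the crate, at crop pixels about (67,112), (96,92) and (121,73) in the upper view. Both loose blocks are unmoved. Now over raw1 to refine its pose.

{"name": "move_arm", "arguments": {"rows": [[1.7,-5.3,0,3.5,100],[1.3,-5.4,0,3.5,100],[0.9,-5.4,0,3.5,100],[0.5,-5.5,0,3.5,100],[0.2,-5.6,0,3.5,100],[-0.1,-5.6,0,3.5,100],[0,0,0,0,100]]}}

```text
t: 23.3
ee_pos: [529.1, -94.0, 174.1]
orientation: [-3.069, 0.671, 0.004]
ft_force: [-0.2, -0.1, -0.3]
width: 87.8
grasp_force: 0.0
```

```bash
cat >> h.py <<'E'
def top(zt,near,save=None):
    o=get_obs();c=cal("wrist");w=optics.get_image("wrist")
    if save:cv2.imwrite(save,w)
    best=None
    for r in spotter.regions_of("wrist","raw0"):
        m=r["region"].astype(np.uint8)
        g=cv2.cvtColor(w,cv2.COLOR_BGR2GRAY);ys,xs=np.where(m>0)
        P=toz("",np.c_[xs,ys],zt,c)[:,:2].astype(np.float32)
        rect=cv2.minAreaRect(cv2.convexHull(P))
        print(round(r["conf"],2),np.round(r["point"]),"c",np.round(rect[0],1),"size",np.round(rect[1],1),"ang",round(rect[2],1),"gray",round(float(g[m>0].mean())))
    print("tcp",np.round(o["ee_pos"],1),"yaw",round(yaw(o),2),"t",o["t"])
E
python3 -c "
from h import *
top(50,None,'pics/w5.png')"
```

```text
0.81 [263. 124.] c [ 591.3 -115. ] size [55.8 54.1] ang 65.2 gray 190
0.67 [257. 377.] c [372.1   0.9] size [75.9 61.1] ang 82.5 gray 41
tcp [529.1 -94.  174.1] yaw -24.68 t 23.3
```

{"name": "move_arm", "arguments": {"rows": [[4.5,-0.7,0,0,100],[0,0,5,0,100],[0,0,5,0,100],[0,0,3.8,0,100],[0,0,0,0,30],[0,0,0,0,30],[0,0,0,0,30],[0,0,0,0,30],[0,0,0,0,30]]}}

```text
t: 24.52
ee_pos: [574.1, -110.1, 39.5]
orientation: [3.067, -0.678, 0.005]
ft_force: [-0.0, -0.3, 8.1]
width: 55.8
grasp_force: 30.0
```

{"name": "move_arm", "arguments": {"rows": [[0,0,-1,0,30],[0,0,-1,0,30],[0,0,0,0,30]]}}

```text
t: 24.9
ee_pos: [573.4, -109.9, 58.7]
orientation: [3.067, -0.678, 0.003]
ft_force: [0.1, 0.4, -4.1]
width: 55.9
grasp_force: 30.0
```

```bash
python3 - <<'E'
from h import *
b=optics.get_image("side");cv2.imwrite("pics/side2.png",b);o=get_obs();print(np.round(o["ee_pos"],1),o["moment"],np.round(proj("side",o["ee_pos"])))
cv2.imwrite("pics/c3.png",cv2.resize(b[130:240,200:340],(560,440),interpolation=cv2.INTER_CUBIC))
E
```

```text
[ 573.1 -109.9   58.2] [0.06316324 0.0777441  0.0268762 ] [[269. 175.]]
```

View pics/c3.png

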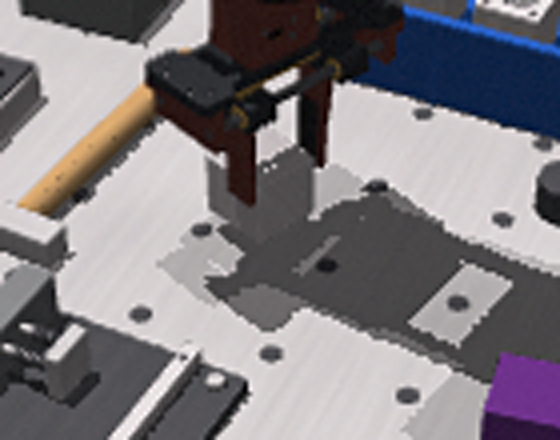

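```bash
python3 - <<'E'
from h import *
plan([488.2,261.7,98],-3.9,8,30)
E
```

```text
8 rows, turn -21.0
[np.float64(-2.92), np.float64(-3.76), np.float64(-0.5), np.float64(-2.63), 30]
[np.float64(-2.74), np.float64(-3.89), np.float64(-0.5), np.float64(-2.63), 30]
[np.float64(-2.56), np.float64(-4.02), np.float64(-0.5), np.float64(-2.63), 30]
[np.float64(-2.38), np.float64(-4.13), np.float64(-0.5), np.float64(-2.63), 30]
[np.float64(-2.18), np.float64(-4.23), np.float64(-0.5), np.float64(-2.63), 30]
[np.float64(-1.99), np.float64(-4.33), np.float64(-0.5), np.float64(-2.63), 30]
[np.float64(-1.79), np.float64(-4.42), np.float64(-0.5), np.float64(-2.63), 30]
[np.float64(-1.58), np.float64(-4.49), np.float64(-0.5), np.float64(-2.63), 30]
```

{"name": "move_arm", "arguments": {"rows": [[-2.9,-3.8,-2,-2.6,30],[-2.7,-3.9,-2,-2.6,30],[-2.6,-4,0,-2.6,30],[-2.4,-4.1,0,-2.6,30],[-2.2,-4.2,0,-2.6,30],[-2,-4.3,0,-2.6,30],[-1.8,-4.4,0,-2.7,30],[-1.6,-4.5,0,-2.7,30],[0,0,0,0,30]]}}

```text
t: 26.08
ee_pos: [487.0, 263.9, 97.4]
orientation: [-3.14, 0.101, 0.0]
ft_force: [0.2, 0.6, -3.0]
width: 55.7
grasp_force: 30.0
```

```bash
cat >> h.py <<'E'
def jig(P):
    t=np.radians(-3.9);d=np.array(P[:2])-[614.5,203];return np.round([d[0]*np.cos(t)+d[1]*np.sin(t),-d[0]*np.sin(t)+d[1]*np.cos(t),P[2]],1)
def snap(name,sc,sd):
    """scene crop centred, side crop centred (world point) -> one picture"""
    out=[]
    for n,P in(("scene",sc),("side",sd)):
        im=optics.get_image(n);q=proj(n,P)[0];x=int(np.clip(q[0]-50,0,460));y=int(np.clip(q[1]-60,0,300))
        out.append(cv2.resize(im[y:y+120,x:x+100],(400,480),interpolation=cv2.INTER_CUBIC))
    cv2.imwrite(name,np.hstack(out))
E
python3 - <<'E'
from h import *
o=get_obs();print(np.round(o["ee_pos"],1),yaw(o),jig(o["ee_pos"]))
E
```

```text
[487.  263.9  97.4] -3.694364310411215 [-131.3   52.    97.4]
```

{"name": "move_arm", "arguments": {"rows": [[0,0,2.7,0,30],[0,0,2.6,0,30],[0.6,0,0,0,30],[0.5,0,0,0,30],[0.3,0,0,0,30],[0.7,0,-0.7,0,30],[0.8,0,-0.6,0,30],[0,0,0,0,30]]}}

```text
t: 27.08
ee_pos: [517.8, 259.0, 58.9]
orientation: [-3.139, 0.109, -0.002]
ft_force: [-3.2, 0.1, 1.4]
width: 55.6
grasp_force: 30.0
```

```bash
python3 - <<'E'
from h import *
o=get_obs();print(np.round(o["ee_pos"],1),yaw(o),jig(o["ee_pos"]),np.round(o["moment"],2))
P=o["ee_pos"]; snap("pics/c4.png",P,P)
E
```

```text
[517.8 259.   58.9] -3.978725216067917 [-100.3   49.3   58.9] [-0.11  0.8  -0.02]
```

View pics/c4.png

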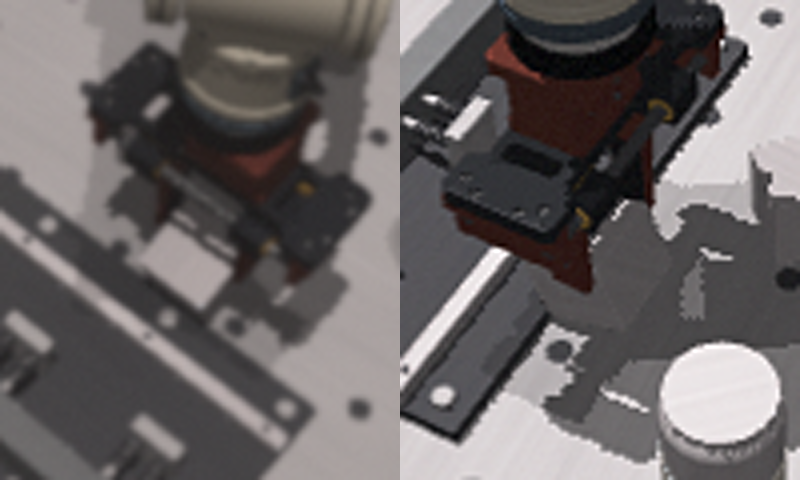

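{"name": "move_arm", "arguments": {"rows": [[0.7,0,-0.4,0,30],[0.7,0,-0.2,0,30],[0.5,0,-0.1,0,30],[0.5,0,0,0,30],[0.5,0,0,0,30],[0.5,0,0.1,0,30],[0.5,0,0.1,0,30],[0.3,0,0.1,0,30],[0,0,0,0,30]]}}

```text
t: 28.3
ee_pos: [561.7, 256.6, 63.5]
orientation: [-3.138, 0.108, -0.008]
ft_force: [-1.8, -2.7, 8.4]
width: 55.6
grasp_force: 30.0
```

```bash
python3 - <<'E'
from h import *
o=get_obs();print(np.round(o["ee_pos"],1),yaw(o),jig(o["ee_pos"]),np.round(o["moment"],2))
P=o["ee_pos"]; snap("pics/c5.png",P,P)
E
```

```text
[561.7 256.6  63.5] -3.9353107251916093 [-56.3  49.8  63.5] [-0.49  0.4   0.03]
```

View pics/c5.png

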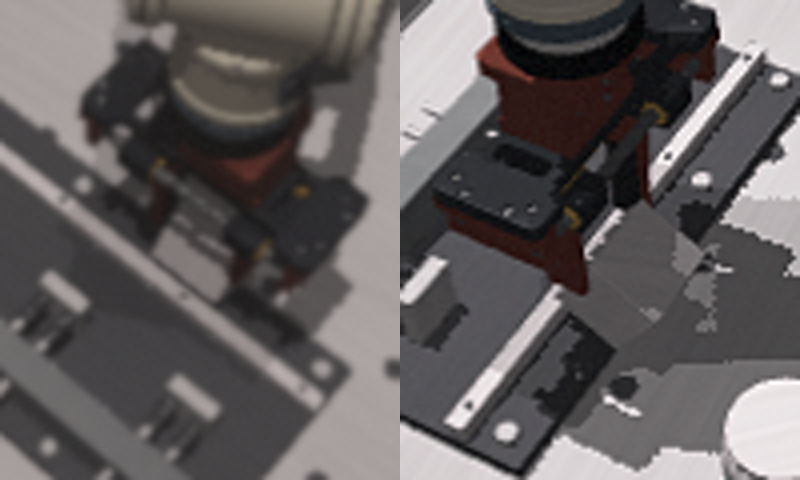

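{"name": "move_arm", "arguments": {"rows": [[0,0,-2.5,0,30],[-4,0,0,0,30],[-4,0,0,0,30],[0,0,2.2,0,30],[0,0,1,0,30],[0.7,0,0.3,0,30],[0.6,0,0.3,0,30],[0.5,0,0.4,0,30],[0.5,0,0.4,0,30],[0,0,0.1,0,30]]}}

```text
t: 29.65
ee_pos: [506.5, 260.7, 41.5]
orientation: [-3.138, 0.108, -0.011]
ft_force: [4.3, -4.3, 11.4]
width: 55.3
grasp_force: 30.1
```

{"name": "move_arm", "arguments": {"rows": [[0,0,0,0,100],[0,0,0,0,100],[0,0,0,0,100],[0,0,-4,0,100],[0,0,-4,0,100],[-2.5,0,-3,0,100],[-2.5,0,-2,0,100],[0,0,0,0,100]]}}

```text
t: 30.65
ee_pos: [451.6, 264.1, 171.0]
orientation: [-3.139, 0.106, -0.003]
ft_force: [-0.3, -0.2, -0.3]
width: 88.1
grasp_force: 0.0
```

```bash
python3 - <<'E'
from h import *
top(56,None,'pics/w6.png'); o=get_obs();print(jig(o["ee_pos"]))
E
```

```text
0.97 [523. 264.] c [382.8  42.3] size [68.5 30.3] ang 86.6 gray 29
0.83 [268. 163.] c [486.6 262.6] size [56.4 52.2] ang 86.1 gray 177
0.78 [392. 207.] c [442.8 165.3] size [72.4 51.2] ang 43.7 gray 149
0.57 [236. 383.] c [262.3 311.8] size [46.  60.6] ang 36.1 gray 67
tcp [451.6 264.1 171. ] yaw -3.87 t 30.65
[-165.9   49.6  169.6]
```

View pics/w6.png

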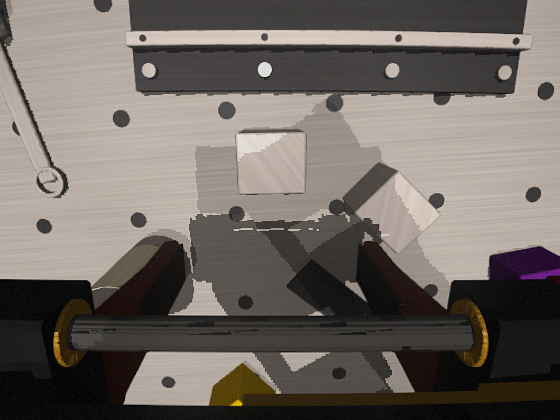

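Raw1 now lies flat at (271,162), squared up with the plate edge, its bore on the robot side. Next comes the second quarter turn by the same method.

{"name": "move_arm", "arguments": {"rows": [[1.9,-0.1,0,0,100],[0,0,5,0,100],[0,0,5,0,100],[0,0,2.5,0,100],[0,0,0,0,30],[0,0,0,0,30],[0,0,0,0,30],[0,0,0,0,30],[0,0,0,0,30]]}}

```text
t: 31.88
ee_pos: [471.8, 263.5, 45.8]
orientation: [-3.139, 0.108, -0.003]
ft_force: [0.1, -1.8, 6.5]
width: 56.0
grasp_force: 30.0
```

```bash
python3 - <<'E'
from h import *
o=get_obs();print(np.round(o["ee_pos"],1),yaw(o),jig(o["ee_pos"]),np.round(o["moment"],2))
E
```

```text
[471.8 263.5  45.8] -3.933426079530239 [-146.5   50.6   45.8] [-0.41  0.   -0.08]
```

{"name": "move_arm", "arguments": {"rows": [[0,0,-0.4,0,30],[1.5,0,0,0,30],[1.4,0,0,0,30],[0.5,0,0,0,30],[0.8,0,-0.6,0,30],[0.9,0,-0.5,0,30],[0.5,0,-0.2,0,30],[0.5,0,-0.1,0,30],[0.5,0,-0.1,0,30],[0.5,0,0,0,30]]}}

```text
t: 33.12
ee_pos: [541.9, 258.4, 64.3]
orientation: [3.14, -0.108, -0.0]
ft_force: [-5.3, -0.1, 2.7]
width: 55.4
grasp_force: 30.0
```

{"name": "move_arm", "arguments": {"rows": [[0.5,0,0,0,30],[0.5,0,0,0,30],[0.5,0,0.1,0,30],[0.5,0,0.1,0,30],[0.3,0,0.1,0,30],[0,0,0,0,30]]}}

```text
t: 33.88
ee_pos: [566.7, 257.1, 61.5]
orientation: [-3.139, 0.108, -0.005]
ft_force: [-1.7, -1.3, 5.9]
width: 55.4
grasp_force: 30.0
```

```bash
python3 - <<'E'
from h import *
o=get_obs();print(np.round(o["ee_pos"],1),yaw(o),jig(o["ee_pos"]),np.round(o["moment"],2))
P=o["ee_pos"]; snap("pics/c6.png",P,P)
E
```

```text
[566.7 257.1  61.5] -3.9437134018533433 [-51.4  50.7  61.5] [-0.33  0.48  0.03]
```

{"name": "move_arm", "arguments": {"rows": [[0,0,-2.5,0,30],[-4,0,0,0,30],[-4,0,0,0,30],[0,0,2.2,0,30],[0,0,1.1,0,30],[0.6,0,0.4,0,30],[0.6,0,0.4,0,30],[0.5,0,0.5,0,30],[0.5,0,0.5,0,30],[0,0,0.1,0,30]]}}

```text
t: 35.22
ee_pos: [511.8, 261.5, 35.2]
orientation: [-3.137, 0.108, -0.012]
ft_force: [4.9, -5.9, 10.6]
width: 55.5
grasp_force: 30.1
```

{"name": "move_arm", "arguments": {"rows": [[0,0,0,0,100],[0,0,0,0,100],[0,0,0,0,100],[0,0,-4,0,100],[0,0,-4,0,100],[-2.5,0,-3,0,100],[-2.5,0,-2,0,100],[0,0,0,0,100]]}}

```text
t: 36.22
ee_pos: [456.6, 264.7, 165.0]
orientation: [-3.139, 0.106, -0.003]
ft_force: [-0.0, -0.1, -0.2]
width: 87.5
grasp_force: 0.0
```

```bash
python3 - <<'E'
from h import *
top(50,None,'pics/w7.png'); o=get_obs();print(jig(o["ee_pos"]))
w=cv2.imread('pics/w7.png');a=cv2.imread('pics/c6.png')
cv2.imwrite('pics/w7c.png',np.hstack([cv2.resize(w[100:260,180:460],(500,286)),cv2.resize(a[:,400:],(238,286))]))
E
```

```text
0.93 [235. 389.] c [264.8 313.2] size [36.9 54.7] ang 37.9 gray 67
0.77 [396. 213.] c [441.4 163.3] size [75.9 51.3] ang 41.9 gray 148
0.72 [530. 266.] c [382.4  41.5] size [25.6 61.8] ang 5.5 gray 25
0.68 [272. 164.] c [489.7 263. ] size [56.  57.5] ang 87.8 gray 155
tcp [456.6 264.7 165. ] yaw -3.87 t 36.225
[-160.9   50.6  163.6]
```

View pics/w7c.png

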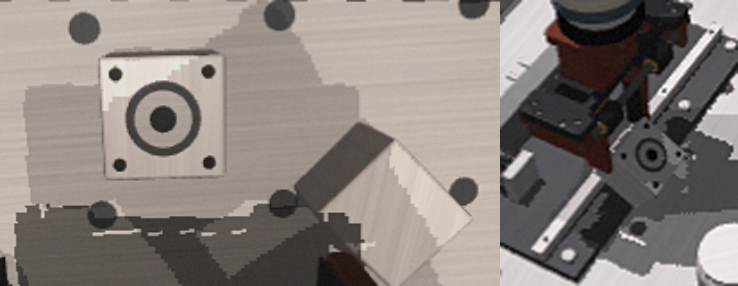

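Raw1's bored face is now up (crop pixel (162,118)). Block B at (395,213) is untouched. Loading raw1 into bay 2.

{"name": "move_arm", "arguments": {"rows": [[3.2,-0.1,0,0,100],[0,0,5,0,100],[0,0,5,0,100],[0,0,4,0,100],[0,0,1.7,0,100],[0,0,0,0,30],[0,0,0,0,30],[0,0,0,0,30],[0,0,0,0,30],[0,0,0,0,30]]}}

```text
t: 37.58
ee_pos: [489.8, 263.3, 8.0]
orientation: [-3.139, 0.108, -0.003]
ft_force: [-0.3, -2.4, 7.8]
width: 55.7
grasp_force: 29.9
```

```bash
python3 - <<'E'
from h import *
o=get_obs();print(np.round(o["ee_pos"],1),yaw(o),jig(o["ee_pos"]),np.round(o["moment"],2))
E
```

```text
[489.8 263.3   8. ] -3.923635145945499 [-128.5   51.7    8. ] [-0.41  0.1   0.04]
```

{"name": "move_arm", "arguments": {"rows": [[0,0,-3,0,30],[0,0,-3.2,0,30],[3.6,-2,0,0,30],[3.6,-2,0,0,30],[3.6,-1.8,0,0,30],[0,0,0,0,30],[0,0,2,0,30],[0,0,1.2,0,30],[0,0,0,0,30]]}}

```text
t: 38.7
ee_pos: [599.1, 312.7, 34.9]
orientation: [3.138, -0.108, -0.005]
ft_force: [0.1, -0.6, -4.1]
width: 55.9
grasp_force: 29.9
```

```bash
python3 - <<'E'
from h import *
o=get_obs();print(np.round(o["ee_pos"],1),yaw(o),jig(o["ee_pos"]),np.round(o["moment"],2))
E
```

```text
[599.1 312.7  34.9] -3.941975196402639 [-22.9 108.4  34.9] [0.01 0.   0.02]
```

{"name": "move_arm", "arguments": {"rows": [[0,-0.2,-0.4,0,30],[0.6,0,0,0,30],[0.6,0,0,0,30],[0.6,0,0,0,30],[0.6,0,0,0,30],[0.4,0,0,0,30],[0,0,0,0,30]]}}

```text
t: 39.58
ee_pos: [626.0, 313.4, 40.0]
orientation: [3.138, -0.109, -0.01]
ft_force: [-11.6, 1.3, 2.7]
width: 56.2
grasp_force: 29.9
```

```bash
python3 - <<'E'
from h import *
o=get_obs();print(np.round(o["ee_pos"],1),yaw(o),jig(o["ee_pos"]),np.round(o["moment"],2),o["t"])
E
```

```text
[626.  313.4  40. ] -3.9881545722005183 [  3.9 110.9  40. ] [ 0.24  1.79 -0.1 ] 39.575
```

{"name": "move_arm", "arguments": {"rows": [[0,0,0.7,0,30],[0,0,0.7,0,30],[0,0,0.5,0,30],[0,0,0.2,0,30],[0,0,0,0,30]]}}

```text
t: 40.2
ee_pos: [625.5, 313.0, 19.8]
orientation: [3.137, -0.108, -0.011]
ft_force: [-14.7, -1.3, 9.2]
width: 55.5
grasp_force: 30.0
```

```bash
python3 - <<'E'
from h import *
o=get_obs();print(np.round(o["ee_pos"],1),yaw(o),jig(o["ee_pos"]),np.round(o["moment"],2),o["t"])
E
```

```text
[625.5 313.   19.8] -3.9524885858943124 [  3.5 110.5  19.8] [-0.09  1.96 -0.02] 40.2
```

{"name": "move_arm", "arguments": {"rows": [[0,0,0,0,100],[0,0,0,0,100],[0,0,0,0,100],[0,0,-5,0,100],[0,0,-5,0,100],[-4,0,-4,0,100],[-4,1,-1,0,100],[0,0,0,0,100]]}}

```text
t: 41.2
ee_pos: [546.8, 309.0, 171.1]
orientation: [-3.139, 0.107, -0.001]
ft_force: [1.3, 0.7, 0.0]
width: 87.8
grasp_force: 0.0
```

```bash
python3 - <<'E'
from h import *
top(62,None,'pics/w8.png')
w=cv2.imread('pics/w8.png')
snap("pics/c7.png",[621,313,40],[621,313,40]);a=cv2.imread("pics/c7.png")
cv2.imwrite("pics/w8c.png",np.hstack([cv2.resize(w[:260,100:460],(500,361)),cv2.resize(a[:,400:],(300,361))]))
t=np.radians(-3.9);print("bay2",614.5+110*.068,203+110*.9977)
E
```

```text
0.7 [432. 276.] c [470.3 173. ] size [60.9 23.4] ang 43.9 gray 116
0.57 [259. 112.] c [622.7 313.9] size [56.4 55.6] ang 86.0 gray 197
tcp [546.8 309.  171.1] yaw -3.89 t 41.2
bay2 621.98 312.747
```

View pics/w8c.png

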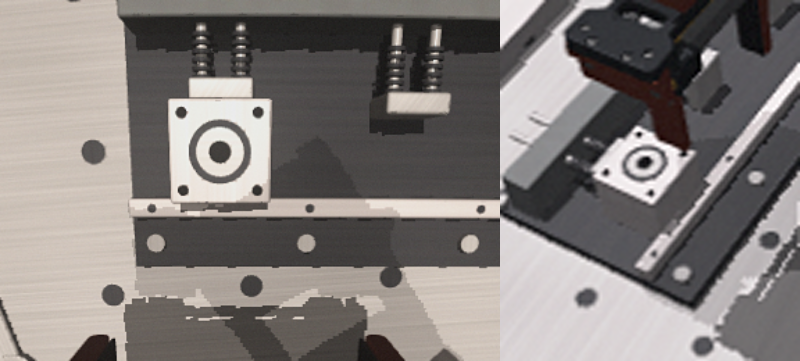

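Raw1 sits clamped against the rail in bay 2, at (219,151). It measures (622.7, 313.9) against the bay's (622.0, 312.7). Now over block B, turned so that its bore will face backwards for the tip.

```bash
python3 - <<'E'
from h import *
plan([482,107,171],133.5,14)
E
```

```text
14 rows, turn -137.5
[np.float64(-0.38), np.float64(1.47), np.float64(-0.01), np.float64(-9.82), 100]
[np.float64(-0.63), np.float64(1.39), np.float64(-0.01), np.float64(-9.82), 100]
[np.float64(-0.85), np.float64(1.26), np.float64(-0.01), np.float64(-9.82), 100]
[np.float64(-1.06), np.float64(1.1), np.float64(-0.01), np.float64(-9.82), 100]
[np.float64(-1.23), np.float64(0.9), np.float64(-0.01), np.float64(-9.82), 100]
[np.float64(-1.36), np.float64(0.68), np.float64(-0.01), np.float64(-9.82), 100]
[np.float64(-1.46), np.float64(0.44), np.float64(-0.01), np.float64(-9.82), 100]
[np.float64(-1.51), np.float64(0.18), np.float64(-0.01), np.float64(-9.82), 100]
[np.float64(-1.52), np.float64(-0.08), np.float64(-0.01), np.float64(-9.82), 100]
[np.float64(-1.48), np.float64(-0.34), np.float64(-0.01), np.float64(-9.82), 100]
[np.float64(-1.41), np.float64(-0.59), np.float64(-0.01), np.float64(-9.82), 100]
[np.float64(-1.28), np.float64(-0.82), np.float64(-0.01), np.float64(-9.82), 100]
[np.float64(-1.13), np.float64(-1.02), np.float64(-0.01), np.float64(-9.82), 100]
[np.float64(-0.94), np.float64(-1.2), np.float64(-0.01), np.float64(-9.82), 100]
```

{"name": "move_arm", "arguments": {"rows": [[-0.4,1.5,0,-9.8,100],[-0.6,1.4,0,-9.8,100],[-0.8,1.3,0,-9.8,100],[-1.1,1.1,0,-9.8,100],[-1.2,0.9,0,-9.8,100],[-1.4,0.7,0,-9.8,100],[-1.5,0.4,0,-9.8,100],[-1.5,0.2,0,-9.8,100],[-1.5,-0.1,0,-9.8,100],[-1.5,-0.3,0,-9.8,100]]}}

```text
t: 42.65
ee_pos: [501.2, 163.0, 169.0]
orientation: [-2.135, -2.304, 0.001]
ft_force: [-0.2, -0.4, 0.4]
width: 87.8
grasp_force: 0.0
```

{"name": "move_arm", "arguments": {"rows": [[-1.4,-0.6,0,-9.8,100],[-1.3,-0.8,0,-9.8,100],[-1.1,-1,0,-9.8,100],[-0.9,-1.2,0,-9.8,100],[0,0,0,0,100]]}}

```text
t: 43.28
ee_pos: [481.5, 105.7, 169.2]
orientation: [-1.251, -2.881, 0.001]
ft_force: [-1.0, -0.2, -0.2]
width: 87.7
grasp_force: 0.0
```

```bash
python3 - <<'E'
from h import *
top(56,None,'pics/w9.png')
# corner refinement: bright top face inside region
w=cv2.imread('pics/w9.png');c=cal("wrist")
for r in spotter.regions_of("wrist","raw0"):
    p=np.array(r["point"])
    if np.hypot(*(p-[262,120]))<70:
        m=r["region"];g=cv2.GaussianBlur(cv2.cvtColor(w,cv2.COLOR_BGR2GRAY),(3,3),0)
        print(np.percentile(g[m],[5,20,50,80,95]))
        th,_=cv2.threshold(g[m].reshape(-1,1),0,255,cv2.THRESH_OTSU)
        for nm,mm in(("bright",m&(g>th)),("dark",m&(g<=th))):
            k,l,s,ce=cv2.connectedComponentsWithStats(mm.astype(np.uint8));i=1+np.argmax(s[1:,4]);ys,xs=np.where(l==i)
            rect=cv2.minAreaRect(cv2.convexHull(toz("",np.c_[xs,ys],56,c)[:,:2].astype(np.float32)));print(nm,th,s[i,4],np.round(ce[i]),np.round(rect[0],1),np.round(rect[1],1),round(rect[2],1))
E
```

```text
0.9 [ 82. 168.] c [349.9  22.5] size [65.8 71.4] ang 6.2 gray 59
0.79 [538. 144.] c [600.8 286.3] size [47.5 76.1] ang 55.0 gray 97
0.57 [275. 116.] c [436.6 158.8] size [56.2 48.8] ang 43.0 gray 181
tcp [481.5 105.7 169.2] yaw 133.07 t 43.275
[109. 134. 144. 244. 246.]
bright 186.0 2052 [283. 108.] [435.3 168.1] [47.4 34.1] 43.1
dark 186.0 2580 [267. 125.] [437.  159.7] [56.2 48.8] 42.9
```

{"name": "move_arm", "arguments": {"rows": [[5.4,0.3,0,0,100],[0,0,5,0,100],[0,0,5,0,100],[0,0,2.4,0,100],[0,0,0,0,30],[0,0,0,0,30],[0,0,0,0,30],[0,0,0,0,30],[0,0,0,0,30]]}}

```text
t: 44.55
ee_pos: [446.8, 148.0, 46.7]
orientation: [1.246, 2.883, 0.002]
ft_force: [-1.5, -1.2, 7.8]
width: 55.4
grasp_force: 30.0
```

```bash
python3 - <<'E'
from h import *
o=get_obs();print(np.round(o["ee_pos"],1),yaw(o),o["t"])
# target start pose for tip: jig (-131, 30, 100)
t=np.radians(-3.9);x,y=-135,40
P=[614.5+x*np.cos(t)-y*np.sin(t),203+x*np.sin(t)+y*np.cos(t)]
q=o["ee_pos"];plan([P[0],P[1],q[2]+50],-3.9,14,30,frm=[q[0],q[1],q[2]+50,yaw(o)])
E
```

```text
[446.8 148.   46.7] 133.2461960750696 44.55
14 rows, turn 137.1
[np.float64(0.37), np.float64(0.7), np.float64(-0.0), np.float64(9.8), 30]
[np.float64(0.48), np.float64(0.62), np.float64(-0.0), np.float64(9.8), 30]
[np.float64(0.58), np.float64(0.53), np.float64(-0.0), np.float64(9.8), 30]
[np.float64(0.66), np.float64(0.43), np.float64(-0.0), np.float64(9.8), 30]
[np.float64(0.72), np.float64(0.31), np.float64(-0.0), np.float64(9.8), 30]
[np.float64(0.77), np.float64(0.18), np.float64(-0.0), np.float64(9.8), 30]
[np.float64(0.78), np.float64(0.05), np.float64(-0.0), np.float64(9.8), 30]
[np.float64(0.78), np.float64(-0.09), np.float64(-0.0), np.float64(9.8), 30]
[np.float64(0.76), np.float64(-0.22), np.float64(-0.0), np.float64(9.8), 30]
[np.float64(0.71), np.float64(-0.34), np.float64(-0.0), np.float64(9.8), 30]
[np.float64(0.64), np.float64(-0.46), np.float64(-0.0), np.float64(9.8), 30]
[np.float64(0.55), np.float64(-0.56), np.float64(-0.0), np.float64(9.8), 30]
[np.float64(0.45), np.float64(-0.65), np.float64(-0.0), np.float64(9.8), 30]
[np.float64(0.33), np.float64(-0.71), np.float64(-0.0), np.float64(9.8), 30]
```

{"name": "move_arm", "arguments": {"rows": [[0,0,-2.5,0,30],[0,0,-2.5,0,30],[0.4,0.7,0,9.8,30],[0.5,0.6,0,9.8,30],[0.6,0.5,0,9.8,30],[0.7,0.4,0,9.8,30],[0.7,0.3,0,9.8,30],[0.8,0.2,0,9.8,30],[0.8,0,0,9.8,30],[0.8,-0.1,0,9.8,30]]}}

```text
t: 45.8
ee_pos: [464.7, 208.7, 95.7]
orientation: [-2.793, -1.439, 0.001]
ft_force: [-0.4, -0.1, -4.0]
width: 55.3
grasp_force: 30.0
```

{"name": "move_arm", "arguments": {"rows": [[0.8,-0.2,0,9.8,30],[0.7,-0.3,0,9.8,30],[0.6,-0.5,0,9.8,30],[0.6,-0.6,0,9.8,30],[0.4,-0.6,0,9.8,30],[0.3,-0.7,0,9.6,30],[0,0,0,0,30]]}}

```text
t: 46.68
ee_pos: [480.0, 253.2, 95.7]
orientation: [-3.14, 0.1, 0.0]
ft_force: [-0.2, -0.5, -4.5]
width: 55.7
grasp_force: 30.0
```

```bash
python3 - <<'E'
from h import *
o=get_obs();print(np.round(o["ee_pos"],1),yaw(o),jig(o["ee_pos"]),np.round(o["moment"],2),o["t"])
E
```

```text
[480.  253.2  95.7] -3.6431639861030387 [-137.6   41.    95.7] [-0.01  0.06 -0.02] 46.675
```

{"name": "move_arm", "arguments": {"rows": [[0,0,2.3,0,30],[0,0,2.2,0,30],[1,0,0,0,30],[1,0,0,0,30],[0.5,0,0,0,30],[0.8,0,-0.6,0,30],[0.9,0,-0.5,0,30],[0.5,0,-0.2,0,30],[0.5,0,-0.1,0,30],[0.5,0,-0.1,0,30]]}}

```text
t: 47.92
ee_pos: [537.2, 249.3, 66.0]
orientation: [3.14, -0.103, -0.001]
ft_force: [-4.5, 0.2, -2.8]
width: 55.0
grasp_force: 30.0
```

{"name": "move_arm", "arguments": {"rows": [[0.5,0,0,0,30],[0.5,0,0,0,30],[0.5,0,0,0,30],[0.5,0,0.1,0,30],[0.5,0,0.1,0,30],[0.3,0,0.1,0,30],[0,0,0,0,30]]}}

```text
t: 48.8
ee_pos: [566.9, 247.7, 63.4]
orientation: [-3.139, 0.103, -0.005]
ft_force: [-0.9, -1.4, 5.6]
width: 55.3
grasp_force: 30.0
```

```bash
python3 - <<'E'
from h import *
o=get_obs();print(np.round(o["ee_pos"],1),yaw(o),jig(o["ee_pos"]),np.round(o["moment"],2),o["t"])
P=o["ee_pos"]; snap("pics/c8.png",P,P)
E
```

```text
[566.9 247.7  63.4] -3.740556466943188 [-50.6  41.4  63.4] [-0.23  0.43  0.02] 48.8
```

{"name": "move_arm", "arguments": {"rows": [[0,0,-2.5,0,30],[-4,0,0,0,30],[-4,0,0,0,30],[0,0,2.3,0,30],[0,0,1.2,0,30],[0.6,0,0.4,0,30],[0.6,0,0.4,0,30],[0.5,0,0.5,0,30],[0.5,0,0.5,0,30],[0,0,0.1,0,30]]}}

```text
t: 50.15
ee_pos: [512.0, 251.9, 35.1]
orientation: [-3.138, 0.102, -0.012]
ft_force: [5.6, -5.2, 10.0]
width: 55.8
grasp_force: 30.1
```

{"name": "move_arm", "arguments": {"rows": [[0,0,0,0,100],[0,0,0,0,100],[0,0,0,0,100],[0,0,-4,0,100],[0,0,-4,0,100],[-2.5,0,-3,0,100],[-2.5,0,-2,0,100],[0,0,0,0,100]]}}

```text
t: 51.15
ee_pos: [456.7, 255.0, 165.0]
orientation: [-3.139, 0.101, -0.003]
ft_force: [0.3, -0.6, -0.6]
width: 87.9
grasp_force: 0.0
```

```bash
python3 - <<'E'
from h import *
top(50,None,'pics/w10.png'); o=get_obs();print(jig(o["ee_pos"]))
w=cv2.imread('pics/w10.png');g=cv2.cvtColor(w,cv2.COLOR_BGR2GRAY)
# compare block patch with the earlier picture of raw1, bored face up
t=cv2.cvtColor(cv2.imread('pics/w7.png'),cv2.COLOR_BGR2GRAY)[132:198,240:304]
r=cv2.matchTemplate(g[:300],t,cv2.TM_CCOEFF_NORMED);print("bored template",cv2.minMaxLoc(r))
t6=cv2.cvtColor(cv2.imread('pics/w6.png'),cv2.COLOR_BGR2GRAY); print("on plain-top picture",cv2.minMaxLoc(cv2.matchTemplate(t6[:300],t,cv2.TM_CCOEFF_NORMED))[1])
E
```

```text
0.82 [522. 266.] c [385.1  34.8] size [71.8 22.8] ang 86.8 gray 26
0.76 [232. 389.] c [264.6 311.7] size [36.7 53.4] ang 39.3 gray 66
0.69 [270. 165.] c [488.7 253.8] size [55.2 59.3] ang 87.7 gray 153
0.62 [178.  21.] c [602.4 315.3] size [63.8 23.8] ang 85.5 gray 136
tcp [456.7 255.  165. ] yaw -3.67 t 51.15
[-160.    40.9  163.6]
bored template (-0.403024822473526, 0.9628366827964783, (323, 86), (240, 133))
on plain-top picture 0.39177605509757996
```

Template match 0.96 (0.39 on a plain top) confirms that B's bored face is up, at pixel (270,165). Gripping it for bay 1.

{"name": "move_arm", "arguments": {"rows": [[3.2,-0.1,0,0,100],[0,0,5,0,100],[0,0,5,0,100],[0,0,4,0,100],[0,0,1.7,0,100],[0,0,0,0,30],[0,0,0,0,30],[0,0,0,0,30],[0,0,0,0,30],[0,0,0,0,30]]}}

```text
t: 52.5
ee_pos: [490.0, 253.7, 8.0]
orientation: [-3.139, 0.102, -0.003]
ft_force: [0.1, -1.8, 7.4]
width: 55.9
grasp_force: 29.9
```

```bash
python3 - <<'E'
from h import *
o=get_obs();print(np.round(o["ee_pos"],1),yaw(o),jig(o["ee_pos"]),np.round(o["moment"],2),o["t"])
E
```

```text
[490.  253.7   8. ] -3.721417662111917 [-127.6   42.1    8. ] [-0.48  0.18  0.05] 52.5
```

{"name": "move_arm", "arguments": {"rows": [[0,0,-3,0,30],[0,0,-3.2,0,30],[3.6,1.4,0,0.2,30],[3.5,1.4,0,0,30],[3.5,1.4,0,0,30],[0,0,0,0,30],[0,0,2,0,30],[0,0,0.9,0,30],[0,0,0,0,30]]}}

```text
t: 53.62
ee_pos: [590.2, 204.5, 38.0]
orientation: [3.139, -0.107, -0.005]
ft_force: [1.0, 0.2, -3.9]
width: 56.0
grasp_force: 29.9
```

```bash
python3 - <<'E'
from h import *
o=get_obs();print(np.round(o["ee_pos"],1),yaw(o),jig(o["ee_pos"]),np.round(o["moment"],2),o["t"])
E
```

```text
[590.2 204.5  38. ] -3.8902643219744015 [-24.3  -0.2  38. ] [0.07 0.   0.03] 53.625
```

{"name": "move_arm", "arguments": {"rows": [[0,0,-0.1,0,30],[0.6,0,0,0,30],[0.6,0,0,0,30],[0.6,0,0,0,30],[0.6,0,0,0,30],[0.5,0,0,0,30],[0,0,0,0,30]]}}

```text
t: 54.5
ee_pos: [618.3, 202.2, 40.0]
orientation: [3.139, -0.109, -0.011]
ft_force: [-11.1, 1.9, 0.5]
width: 55.9
grasp_force: 29.8
```

```bash
python3 - <<'E'
from h import *
o=get_obs();print(np.round(o["ee_pos"],1),yaw(o),jig(o["ee_pos"]),np.round(o["moment"],2),o["t"],o["width"])
E
```

```text
[618.3 202.2  40. ] -3.9890144332411626 [ 3.8 -0.5 40. ] [ 0.3   1.69 -0.13] 54.5 55.877090893540085
```

{"name": "move_arm", "arguments": {"rows": [[0,0,0.7,0,30],[0,0,0.7,0,30],[0,0,0.5,0,30],[0,0,0.2,0,30],[0,0,0,0,30]]}}

```text
t: 55.12
ee_pos: [618.7, 202.0, 20.1]
orientation: [3.139, -0.109, -0.008]
ft_force: [-11.5, -0.1, 7.7]
width: 56.1
grasp_force: 30.0
```

Raw B is down on the plate. I release it, retreat and check.

{"name": "move_arm", "arguments": {"rows": [[0,0,0,0,100],[0,0,0,0,100],[0,0,0,0,100],[0,0,-5,0,100],[0,0,-5,0,100],[-4,0,-5,0,100],[-4,1,-3,0,100],[0,0,0,0,100]]}}

```text
t: 56.12
ee_pos: [541.0, 198.0, 201.2]
orientation: [-3.138, 0.107, -0.005]
ft_force: [1.0, -0.2, -0.1]
width: 88.2
grasp_force: 0.0
```

```bash
python3 - <<'E'
from h import *
top(62,None,'pics/w11.png')
w=cv2.imread('pics/w11.png')
a=optics.get_image("scene");b=optics.get_image("side")
for l in("raw0","done0"):print(l,[(round(r["conf"],2),np.round(r["point"]).tolist()) for r in spotter.find_in("scene",l)])
H=300
cv2.imwrite("pics/fin.png",np.vstack([np.hstack([cv2.resize(w,(400,H)),cv2.resize(a[90:390,60:460],(400,H))]),np.hstack([cv2.resize(b[80:380,110:510],(400,H)),np.zeros((H,400,3),np.uint8)])]))
E
```

```text
0.93 [260. 112.] c [615.7 203.1] size [55.7 54.7] ang 86.0 gray 199
0.72 [133. 115.] c [623.  308.1] size [69.3 56.1] ang 85.3 gray 165
tcp [541.  198.  201.2] yaw -3.91 t 56.125
raw0 [(0.88, [338.0, 304.0]), (0.71, [412.0, 209.0]), (0.64, [308.0, 278.0])]
done0 [(0.91, [188.0, 157.0]), (0.64, [203.0, 143.0]), (0.6, [167.0, 169.0]), (0.35, [336.0, 307.0])]
```

View pics/fin.png

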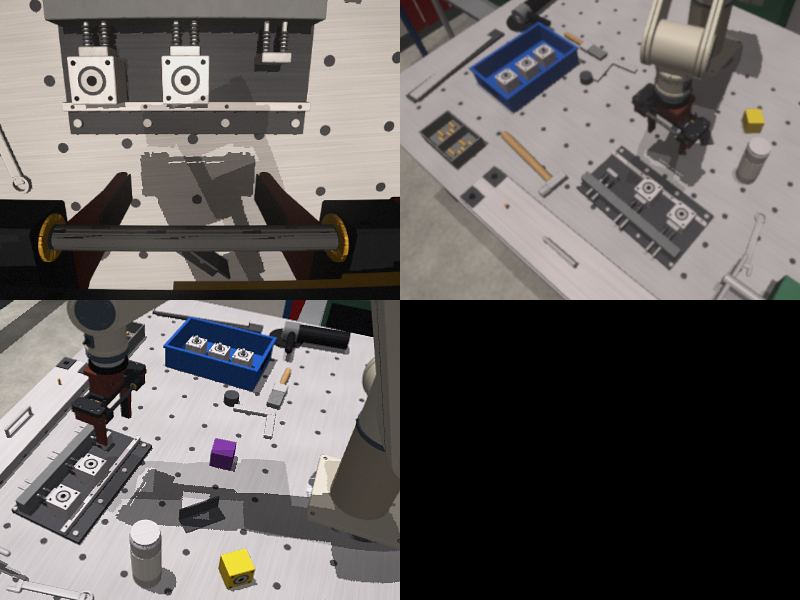

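The final views show both loose blocks bored face up and clamped against the rail, in bay 2 at (94,82) and bay 1 at (186,80). Bay 1's block measures (615.7, 203.1) against the target (614.5, 203). All three finished blocks stand in the crate, and the tools and look-alikes have not moved. Handing in.

```bash
python3 -c "
from workcell import close_job
print(close_job())"
```

```text
the job is handed in; nothing more can be done
None
```

I handed the job in at about 56 s: the three finished blocks are in the blue crate, the two loose blocks present are clamped bored face up in bays 1 and 2, and the tools and look-alikes were left alone; no verdict was returned.

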